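# Find where the finishing turntable rubs and brake it there

### The job

The finishing turntable has a high spot hidden under its platter that rubs on the friction shoe at one place in its turn. Turn the platter gently by its crank grip, feel for the place where the drag is highest, and stop it right in the middle of that stretch; then slide the rim brake in until its pad presses firmly on the rim, so that the platter stays parked with the high spot on the shoe. Do not force anything, and leave the things lying around the stand where they are.

Things in the scene. Friction and masses are not known exactly. Their poses are not given: they have to be found in the camera images.
- stand: heavy fixed steel stand of the turntable; origin on the table on the platter's axis, z up. Foot disc 210 mm across, 12 mm thick. The friction bracket is on its +x side, the brake and its track (70 mm wide, out to 255 mm from the axis) on its -y side
- bracket: fixed steel bracket at the stand's +x side, under the platter's edge; origin 114 mm from the platter axis, 12 mm above the table. It carries a hidden spring-loaded rubber shoe under the platter, 100 mm from the axis, on which the platter's high spot rubs. Where the high spot lies on the platter is unknown; it never starts on the shoe
- platter: light aluminium platter, 250 mm across, 18 mm thick, top 78 mm above the table (hub bolt to 98 mm); turns freely either way about its vertical axis; origin at the centre of its underside, x axis towards the crank grip. Drag at the moving grip: 1 to 2 N; where it rubs it swells to 10 to 15 N in the middle and sinks again just beyond it, over about 32 degrees (48 mm at the grip) in all
- crank_grip (a point): point on the axis of the upright round wooden crank grip on the platter, 112 mm above the table, 85 mm from the platter's axis. The grip is 24 mm in diameter and spans 84 to 134 mm above the table; it spins freely on its spindle, so a gripper holding it need not turn as it goes round, and has 6 mm of lightly sprung radial play and 2 to 4 mm of play up and down, so it does not bind
- brake (a joint): sliding rim brake, value in m: it starts between 0 and 0.006 (off). It slides towards the platter's axis (along the stand's +y) with about 6 N of friction and stays where it is left. Its sprung rubber pad (36 mm wide, 47 to 77 mm above the table) first touches the rim at 0.018 and gives 1 mm per 3 N after that; its stop is at 0.026
- brake_grip (a point): upright round wooden post on the rim brake: 20 mm diameter, 56 mm tall, from 64 to 120 mm above the table; this point lies on its axis 100 mm above the table; it stands 183 mm from the platter's axis when the brake is at 0
- tin: closed aluminium wax tin, 88 mm across, 38 mm tall, a bystander; origin at the centre of its underside
- brush: wooden hand brush 190 x 34 mm, 32 mm tall, a bystander; origin at the centre of its underside
- coaster: round cork coaster, 90 mm across, 9 mm thick, a bystander; origin at the centre of its underside
- jar: small glass jar 64 mm across, 75 mm tall, a bystander; origin at the centre of its underside

How it is judged (in metres and radians):
On the way, in this order (a step that is already met when the one before it is completed fails the run):
1. the platter is stopped with its high spot pressing on the friction shoe, the brake still off the rim (contact force between bracket and platter above 6 N and angular speed of platter below 0.1 rad/s and contact force between platter and brake below 0.5 N), for 0.3 s.
2. the brake pad presses on the rim (contact force between platter and brake above 2 N and contact force between bracket and platter above 6 N), for 0.2 s.
At the end, for the whole second after the job is handed in: The platter is at rest with its high spot on the friction shoe, pressing on it with more than 6 N (within about 8 degrees of the middle of the rub, where it is about 15 N), and the brake is slid in (beyond 0.017 m) with its pad pressing on the rim with more than 2 N; nothing else was disturbed (all of step 2 and value of joint brake above 0.017 m and angular speed of platter below 0.05 rad/s); the robot touches nothing.
It fails at once if the crank grip or platter is squeezed or forced with more than 90 N in all (contact force between the fingers and platter above 90 N).
It fails at once if the brake post is squeezed or forced with more than 90 N in all (contact force between the fingers and brake above 90 N).
It fails at once if the brake is forced onto the rim with more than 25 N (contact force between platter and brake above 25 N).
It fails at once if a bystander is moved more than 20 mm (distance of any of tin, brush, coaster, jar from where it was at the start of the episode above 0.02 m).
It fails at once if the platter is spun faster than 3 rad/s (angular speed of platter above 3 rad/s).
It also fails if it takes over 72 s, if anything falls off the work surface, if the arm or the gripper's body presses on something with over 40 N, if the wrist force passes 120 N, or if a joint passes its speed limit or range.

### The arm

A 6-joint arm with a two-finger parallel gripper is mounted at the origin on the work surface. World frame = base frame: x ahead of the robot, y to its left, z up, the work surface at z = 0. Lengths are in m, angles in degrees, forces in N, time in s.
With the tool pointing down it reaches from about 0.4 to 0.825 m from the base axis. Payload 7 kg.
Tool frame: the origin (TCP) lies between the finger pads; the fingertips stand 19 mm ahead of it and the grasp point (between the pads) is the TCP (r.finger_overhang is the distance from the TCP to the fingertips, in m); z points along the fingers, y is the direction in which the jaws open and shut (so a half turn about z gives the same grasp; the last joint's range is limited). The gripper opens to 88 mm and grips with 3 to 60 N. Pads are 19 mm wide; open, the fingers measure 130 mm over their backs; the gripper's body (78 mm by 193 mm) begins 47 mm behind the grasp point.
Start: joints at [92.023, 20.546, 0.682, 0, -70.136, -16.507], TCP at [0.169, 0.654, 0.246] pointing down, gripper open.
Joint ranges: [-176.03, 176.03], [-82.01, 121.73], [-58.28, 71.71], [-173.87, 95.51], [-174.79, -0.11], [-173.66, 173.66]. Speed limits (degrees/s): [136.94, 136.94, 172.46, 180, 180, 180].

### API

Orientations are given as [roll, pitch, yaw] about the fixed x, y, z axes, in that order (R = Rz(yaw) Ry(pitch) Rx(roll)).
In Python, from plant import r, optics gives the robot as it stands. The module is installed in compiled form; this text tells all that it offers.
- The arm moves only by the tool step_arm, never from a script. Its argument "increments" is a list of rows, each an object of numbers: "tx", "ty", "tz": the shift along the world's x, y, z in mm; "ax", "ay", "az": the turn, a rotation vector about the world's x, y, z in degrees; "claw": the gripper command: -1 is shut, 1 is fully open, values between are in proportion. In form: [{"tx": .., "ty": .., "tz": .., "ax": .., "ay": .., "az": .., "claw": ..}, ...]. A call has 1 to 12 rows; each row shifts and turns the commanded pose from where the row before left it; what a row does not reach is not made up. A row lasts 1/10 s, in which the tool goes at most 50 mm and 8.59 degrees, less where a joint would pass 70% of its speed; a pose out of reach is approached as far as the arm can. A call with a gripper value outside its range is refused whole. The fingers move at their own pace and stop on an object; "newtons" is the grip in N (left out, the last holds). Time passes only in rows, so rows that do not move let the fingers close. It gives the time, the measured TCP pose, the force and the opening at its end, in the units of the state.
- r.get_state(): the state, without advancing time (a new reading comes with each control period).
- optics.capture(name): name is "side" or "top" or "wrist"; returns a dict with "image" (400x640x3 uint8, blue, green, red), "depth" (400x640 float32, m along the optical axis (not along the pixel's ray), 0 where there is no reading), "fx", "fy", "cx", "cy" (pixels), "distortion" ([k1, k2, p1, p2, k3] as OpenCV has them; the pictures are not rectified), "R" (3x3) and "t" (3): a world point X has camera coordinates R X + t. Camera axes: x right, y down, z forward; pixel columns grow to the right and rows downward; lengths in m; the calibration is good to about 2 mm. A picture is of the moment at which its call begins.
- r.close_job(): hands the job in, once; it reports no verdict.
The state is a dict: "time_s": time; "joints": joint angles; "qd": joint speeds; "joint_torque": joint torques, N m; "tcp_pos": TCP position; "eef_rot": TCP orientation; "contact_force": force on the tool from outside, world axes, zero at the start; "moment": the same for the moment, N m; "gripper_width": finger opening in m.
Only numpy, scipy, OpenCV 4.12 (cv2) and the standard library are available. Lean on these libraries where they do the work, as an engineer would, in place of code of your own. Each camera call takes 0.05 s, during which the arm holds its last target. There are 200 camera calls.

## Working session

There is one attempt and no reset: what is moved stays moved. The work goes in short steps, Python scripts to look and compute and a tool call to move; the robot and the scene stay as the last step left them, time stands still between calls to the robot, and variables do not carry over. Pictures are saved under pics/ and viewed, about 8 in all and at most 12, crops included, and the job is handed in when it is done.

Besides the shell and the picture viewer there is one more tool, called after "Request:" as a command line: name --argument value ..., lists and objects as JSON in quotes. step_arm: Moves the arm, as the interface text tells. Its arguments: {"type":"object","properties":{"increments":{"type":"array","items":{"type":"object","properties":{"tx":{"type":"number"},"ty":{"type":"number"},"tz":{"type":"number"},"ax":{"type":"number"},"ay":{"type":"number"},"az":{"type":"number"},"claw":{"type":"number"}}}},"newtons":{"type":"number"}},"required":["increments"]}

```bash
mkdir -p pics; cat > h.py <<'E'
import numpy as np, cv2
from plant import r, optics
def ray_plane(c,uv,z):
    K=np.array([[c['fx'],0,c['cx']],[0,c['fy'],c['cy']],[0,0,1]])
    p=cv2.undistortPoints(np.float32(uv).reshape(-1,1,2),K,np.array(c['distortion'])).reshape(-1,2)
    d=np.c_[p,np.ones(len(p))]@np.array(c['R']); o=-np.array(c['R']).T@np.array(c['t'])
    return o+d*((z-o[2])/d[:,2])[:,None]
def cloud(c):
    v,u=np.mgrid[0:400,0:640]
    K=np.array([[c['fx'],0,c['cx']],[0,c['fy'],c['cy']],[0,0,1]])
    p=cv2.undistortPoints(np.float32(np.c_[u.ravel(),v.ravel()]).reshape(-1,1,2),K,np.array(c['distortion'])).reshape(-1,2)
    z=c['depth'].ravel()
    return ((np.c_[p*z[:,None],z]-c['t'])@np.array(c['R'])).reshape(400,640,3)
E
python3 - <<'E'
from h import *
a=optics.capture('top');b=optics.capture('side')
cv2.imwrite('pics/a.png',a['image']);cv2.imwrite('pics/b.png',b['image'])
import pickle;pickle.dump((a,b),open('c.pkl','wb'))
print(r.get_state())
E
```

```text
{'time_s': 0.1, 'joints': array([ 9.20205848e+01,  2.05872454e+01,  6.40386209e-01, -1.65166373e-02,
       -7.01356134e+01, -1.65060352e+01]), 'qd': array([-0.0291539 , -0.07082793,  0.20581882,  0.16448297, -0.03681525,
        0.05222826]), 'joint_torque': array([-9.91675188e-04, -5.84158945e+01,  2.93745804e+01,  7.01538876e+00,
        1.01248483e-02, -5.96942732e-05]), 'tcp_pos': array([0.16877839, 0.65315227, 0.24473151]), 'eef_rot': array([ 1.79916514e+02, -8.54604838e-03, -1.44910676e+01]), 'contact_force': array([0.29280121, 0.66415267, 0.85574115]), 'moment': array([-0.1014271 ,  0.0051386 ,  0.00570303]), 'gripper_width': 0.08762356175602914}
```

View pics/a.png

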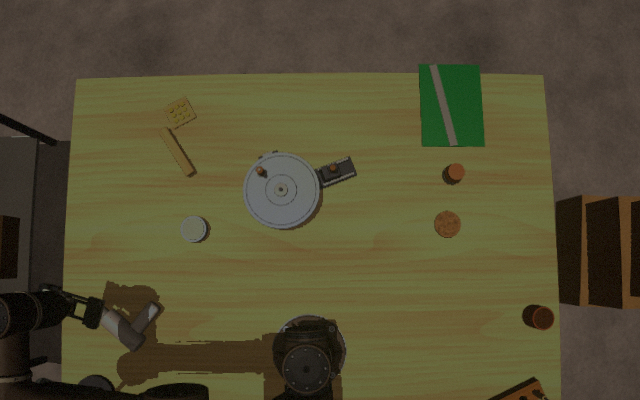

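View pics/b.png

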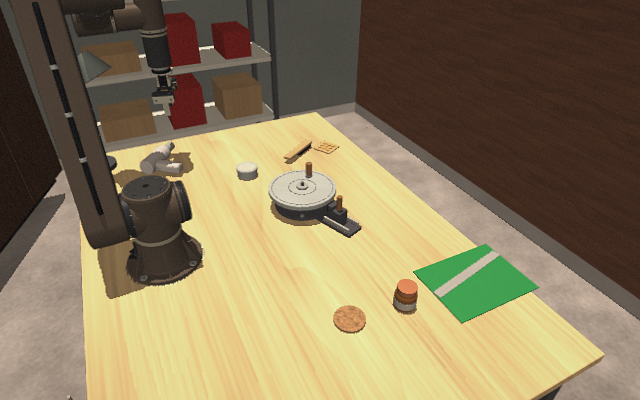

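The top view shows the platter at about (282,190), crank grip (262,171), brake post (333,168), and bracket (268,154). The side view agrees. The bystanders are well clear. Next I localise from depth and colour.

```bash
python3 - <<'E'
from h import *
import pickle
a,b=pickle.load(open('c.pkl','rb'))
from scipy import ndimage
for n,c,roi in(('top',a,(140,240,235,370)),('side',b,(150,245,260,370))):
    P=cloud(c);M=np.zeros((400,640),bool);M[roi[0]:roi[1],roi[2]:roi[3]]=1
    M&=c['depth']>0
    z=P[...,2]
    m=M&(abs(z-.078)<.006); m8=m.astype(np.uint8)
    l,k=ndimage.label(m); s=ndimage.sum(m,l,range(1,k+1)); L=l==1+np.argmax(s)
    cs,_=cv2.findContours(L.astype(np.uint8),cv2.RETR_EXTERNAL,cv2.CHAIN_APPROX_NONE)
    hull=cv2.convexHull(np.vstack(cs)).reshape(-1,2)
    W=ray_plane(c,hull,.078); (cx,cy),rad=cv2.minEnclosingCircle(np.float32(W[:,:2]))
    A=np.c_[2*W[:,:2],np.ones(len(W))];q=np.linalg.lstsq(A,(W[:,:2]**2).sum(1),rcond=None)[0]
    print(n,'platter',cx,cy,rad,q[:2],np.sqrt(q[2]+q[0]**2+q[1]**2))
    h=M&(z>.104)&(z<.145);l,k=ndimage.label(h)
    for i in range(1,k+1):
        if (l==i).sum()>5: print('post',(l==i).sum(),P[l==i].mean(0),P[l==i].min(0),P[l==i].max(0))
    hsv=cv2.cvtColor(c['image'],cv2.COLOR_BGR2HSV)
    w=M&(hsv[...,1]>110)&((hsv[...,0]<14))
    l,k=ndimage.label(w)
    for i in range(1,k+1):
        if (l==i).sum()>8:
            v,u=np.where(l==i);print('wood',len(u),u.mean(),v.mean(),u.min(),u.max(),v.min(),v.max())
im=a['image'][130:250,225:375];cv2.imwrite('pics/c.png',cv2.resize(im,None,fx=5,fy=5,interpolation=2))
E
```

```text
top platter 0.5226764678955078 0.08552233874797821 0.12489304691553116 [0.52243299 0.08502928] 0.12380460840484551
post 33 [ 0.5867956  -0.08097304  0.1190932 ] [ 0.57774831 -0.08944092  0.1096072 ] [ 0.59708262 -0.07362414  0.12826978]
post 51 [0.57597252 0.14763095 0.12950836] [0.56631398 0.13744648 0.10703338] [0.5859173  0.15831987 0.13836866]
side platter 0.5190829038619995 0.08099228143692017 0.13010039925575256 [0.51961947 0.08147369] 0.12693315623734577
post 56 [0.57568097 0.14209676 0.12273718] [0.5655237  0.13241682 0.10409496] [0.58708    0.15705514 0.14006963]
post 37 [ 0.58222926 -0.08464503  0.1152551 ] [ 0.57436475 -0.09159241  0.10431654] [ 0.59269554 -0.07498967  0.12301077]
wood 36 308.5 168.08333333333334 307 310 162 174
wood 22 339.40909090909093 198.3181818181818 337 341 196 201
wood 29 339.1034482758621 205.79310344827587 337 341 202 210
```

View pics/c.png

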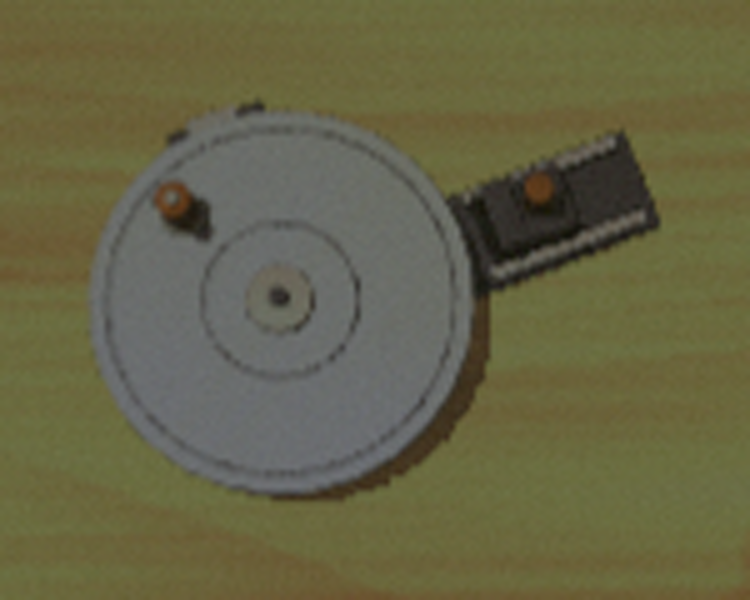

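Crop: hub at about (280,296), grip (173,200), brake track to the upper right. This gives an axis near (0.521,0.084), grip (0.576,0.146), brake post (0.585,-0.082) and stand yaw of about 21°. I'll go above the grip.

Request:
step_arm --increments '[{"tx": 26,"ty": -32,"claw": 0.2},{"tx": 26,"ty": -32,"claw": 0.2},{"tx": 26,"ty": -32,"claw": 0.2},{"tx": 26,"ty": -32,"claw": 0.2},{"tx": 26,"ty": -32,"claw": 0.2},{"tx": 26,"ty": -32,"claw": 0.2},{"tx": 26,"ty": -32,"claw": 0.2},{"tx": 26,"ty": -32,"claw": 0.2},{"tx": 26,"ty": -32,"claw": 0.2},{"tx": 26,"ty": -32,"claw": 0.2},{"tx": 26,"ty": -32,"claw": 0.2},{"tx": 26,"ty": -32,"claw": 0.2}]' --newtons 25

```text
$.increments[0]: bad value
```

Request:
step_arm --increments '[{"tx": 26,"ty": -32,"tz": -10},{"tx": 26,"ty": -32,"tz": -10},{"tx": 26,"ty": -32,"tz": -10},{"tx": 17,"ty": -27,"tz": -10},{},{}]'

```text
$.increments[0]: bad value
```

```bash
python3 - <<'E'
from h import *
c=optics.capture('wrist');s=r.get_state();print(s['tcp_pos'],s['eef_rot'],s['contact_force'],s['gripper_width'])
cv2.imwrite('pics/d.png',c['image'])
P=cloud(c);z=P[...,2];m=(c['depth']>0)&(z>.125)&(z<.142)&(np.hypot(P[...,0]-.576,P[...,1]-.146)<.04)
print(m.sum(),P[m].mean(0),P[m].min(0),P[m].max(0))
E
```

```text
[0.16876867 0.65318314 0.24483644] [ 1.79924551e+02 -7.94290736e-03 -1.44886543e+01] [ 0.5653479  -0.55449616  0.43528357] 0.08802369157037641<stdin>:5: RuntimeWarning: Mean of empty slice.
  ret = um.true_divide(
Traceback (most recent call last):
ValueError: zero-size array to reduction operation minimum which has no identity
```

View pics/d.png

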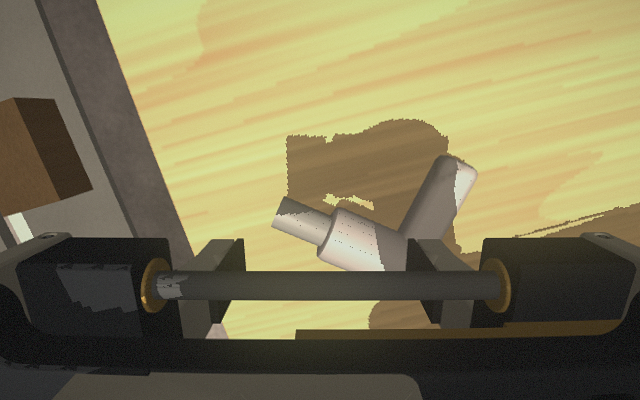

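The wrist view shows the arm still at its start over a grey fitting, because both moves were refused. Each row probably needs all seven keys.

Request:
step_arm --increments '[{"tx": 26,"ty": -32,"tz": 0,"ax": 0,"ay": 0,"az": 0,"claw": 0.2},{"tx": 26,"ty": -32,"tz": 0,"ax": 0,"ay": 0,"az": 0,"claw": 0.2},{"tx": 26,"ty": -32,"tz": 0,"ax": 0,"ay": 0,"az": 0,"claw": 0.2},{"tx": 26,"ty": -32,"tz": 0,"ax": 0,"ay": 0,"az": 0,"claw": 0.2},{"tx": 26,"ty": -32,"tz": 0,"ax": 0,"ay": 0,"az": 0,"claw": 0.2},{"tx": 26,"ty": -32,"tz": 0,"ax": 0,"ay": 0,"az": 0,"claw": 0.2},{"tx": 26,"ty": -32,"tz": 0,"ax": 0,"ay": 0,"az": 0,"claw": 0.2},{"tx": 26,"ty": -32,"tz": 0,"ax": 0,"ay": 0,"az": 0,"claw": 0.2},{"tx": 26,"ty": -32,"tz": 0,"ax": 0,"ay": 0,"az": 0,"claw": 0.2},{"tx": 26,"ty": -32,"tz": 0,"ax": 0,"ay": 0,"az": 0,"claw": 0.2},{"tx": 26,"ty": -32,"tz": 0,"ax": 0,"ay": 0,"az": 0,"claw": 0.2},{"tx": 26,"ty": -32,"tz": 0,"ax": 0,"ay": 0,"az": 0,"claw": 0.2}]' --newtons 25

```text
time_s: 1.35
tcp_pos: [0.4815, 0.268, 0.2455]
eef_rot: [-180.0, 0.0, -14.5]
contact_force: [1.4, 0.3, -0.1]
gripper_width: 0.0525
```

Request:
step_arm --increments '[{"tx": 24,"ty": -30,"tz": -10,"ax": 0,"ay": 0,"az": 0,"claw": 0.2},{"tx": 24,"ty": -30,"tz": -10,"ax": 0,"ay": 0,"az": 0,"claw": 0.2},{"tx": 24,"ty": -30,"tz": -10,"ax": 0,"ay": 0,"az": 0,"claw": 0.2},{"tx": 22,"ty": -30,"tz": -10,"ax": 0,"ay": 0,"az": 0,"claw": 0.2},{"tx": 0,"ty": 0,"tz": 0,"ax": 0,"ay": 0,"az": 0,"claw": 0.2},{"tx": 0,"ty": 0,"tz": 0,"ax": 0,"ay": 0,"az": 0,"claw": 0.2}]'

```text
time_s: 1.95
tcp_pos: [0.5749, 0.1485, 0.2048]
eef_rot: [179.9, 0.1, -14.6]
contact_force: [-0.1, 0.5, 0.2]
gripper_width: 0.0524
```

```bash
python3 - <<'E'
from h import *
c=optics.capture('wrist');s=r.get_state();print(s['tcp_pos'],s['eef_rot'],s['contact_force'],s['gripper_width'])
cv2.imwrite('pics/e.png',c['image'])
P=cloud(c);z=P[...,2]
hsv=cv2.cvtColor(c['image'],cv2.COLOR_BGR2HSV)
m=(c['depth']>0)&(z>.11)&(z<.142)&(np.hypot(P[...,0]-.576,P[...,1]-.146)<.04)&(hsv[...,1]>80)
if m.any(): print(m.sum(),P[m].mean(0),P[m].min(0),P[m].max(0))
E
```

```text
[0.5747624  0.14934183 0.2053489 ] [ 1.79984225e+02  2.20619492e-02 -1.45382235e+01] [-0.62980496  1.57152231  0.84886906] 0.0526972500395962
845 [0.58104382 0.14853685 0.12913441] [0.56650871 0.13780942 0.11019733] [0.58963989 0.1609267  0.13754557]
```

View pics/e.png

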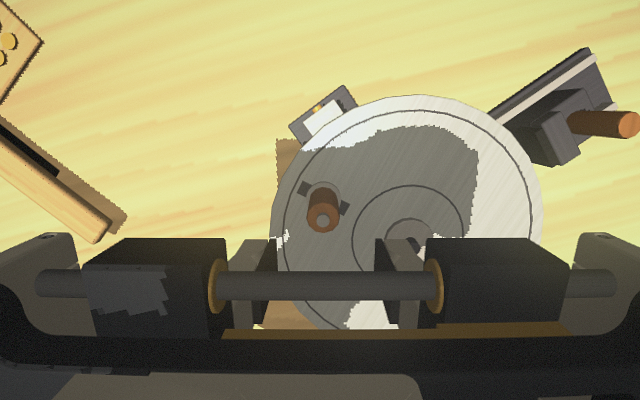

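The grip at (322,212) lies between the jaws, with its centre near (0.578,0.149). I'll descend and close.

Request:
step_arm --increments '[{"tx": 3,"ty": -1,"tz": -20,"ax": 0,"ay": 0,"az": 0,"claw": 0.2},{"tx": 0,"ty": 0,"tz": -24,"ax": 0,"ay": 0,"az": 0,"claw": 0.2},{"tx": 0,"ty": 0,"tz": -24,"ax": 0,"ay": 0,"az": 0,"claw": 0.2},{"tx": 0,"ty": 0,"tz": -24,"ax": 0,"ay": 0,"az": 0,"claw": 0.2},{"tx": 0,"ty": 0,"tz": 0,"ax": 0,"ay": 0,"az": 0,"claw": 0.2},{"tx": 0,"ty": 0,"tz": 0,"ax": 0,"ay": 0,"az": 0,"claw": -0.6},{"tx": 0,"ty": 0,"tz": 0,"ax": 0,"ay": 0,"az": 0,"claw": -0.6},{"tx": 0,"ty": 0,"tz": 0,"ax": 0,"ay": 0,"az": 0,"claw": -0.6},{"tx": 0,"ty": 0,"tz": 0,"ax": 0,"ay": 0,"az": 0,"claw": -0.6},{"tx": 0,"ty": 0,"tz": 0,"ax": 0,"ay": 0,"az": 0,"claw": -0.6}]' --newtons 25

```text
time_s: 3.0
tcp_pos: [0.5781, 0.1487, 0.1142]
eef_rot: [-180.0, -0.0, -14.5]
contact_force: [-0.3, -0.6, 0.6]
gripper_width: 0.0236
```

Request:
step_arm --increments '[{"tx": 0,"ty": 0,"tz": 0,"ax": 0,"ay": 0,"az": 0,"claw": -1},{"tx": 0,"ty": 0,"tz": 0,"ax": 0,"ay": 0,"az": 0,"claw": -1},{"tx": 0,"ty": 0,"tz": 0,"ax": 0,"ay": 0,"az": 0,"claw": -1}]'

```text
time_s: 3.3
tcp_pos: [0.5782, 0.1487, 0.114]
eef_rot: [-180.0, -0.0, -14.5]
contact_force: [-0.4, 0.9, 4.9]
gripper_width: 0.0236
```

```bash
python3 -c "
import numpy as np
for k in range(30):
    a=np.radians(48.8+12*k);b=a+np.radians(12)
    print(k,round(48.8+12*k+12,1),'d',np.round(85*(np.cos(b)-np.cos(a))/4,1),np.round(85*(np.sin(b)-np.sin(a))/4,1),'pos',np.round([522+85*np.cos(b),84.5+85*np.sin(b)],1),'tan',np.round([-np.sin(b),np.cos(b)],2))"
```

```text
0 60.8 d -3.6 2.6 pos [563.5 158.7] tan [-0.87  0.49]
1 72.8 d -4.1 1.8 pos [547.1 165.7] tan [-0.96  0.3 ]
2 84.8 d -4.4 0.9 pos [529.7 169.2] tan [-1.    0.09]
3 96.8 d -4.4 -0.1 pos [511.9 168.9] tan [-0.99 -0.12]
4 108.8 d -4.3 -1.0 pos [494.6 165. ] tan [-0.95 -0.32]
5 120.8 d -4.0 -1.9 pos [478.5 157.5] tan [-0.86 -0.51]
6 132.8 d -3.6 -2.7 pos [464.2 146.9] tan [-0.73 -0.68]
7 144.8 d -2.9 -3.3 pos [452.5 133.5] tan [-0.58 -0.82]
8 156.8 d -2.2 -3.9 pos [443.9 118. ] tan [-0.39 -0.92]
9 168.8 d -1.3 -4.2 pos [438.6 101. ] tan [-0.19 -0.98]
10 180.8 d -0.4 -4.4 pos [437.   83.3] tan [ 0.01 -1.  ]
11 192.8 d 0.5 -4.4 pos [439.1  65.7] tan [ 0.22 -0.98]
12 204.8 d 1.4 -4.2 pos [444.8  48.8] tan [ 0.42 -0.91]
13 216.8 d 2.3 -3.8 pos [453.9  33.6] tan [ 0.6 -0.8]
14 228.8 d 3.0 -3.3 pos [466.   20.5] tan [ 0.75 -0.66]
15 240.8 d 3.6 -2.6 pos [480.5  10.3] tan [ 0.87 -0.49]
16 252.8 d 4.1 -1.8 pos [496.9   3.3] tan [ 0.96 -0.3 ]
17 264.8 d 4.4 -0.9 pos [ 5.143e+02 -2.000e-01] tan [ 1.   -0.09]
18 276.8 d 4.4 0.1 pos [5.321e+02 1.000e-01] tan [0.99 0.12]
19 288.8 d 4.3 1.0 pos [549.4   4. ] tan [0.95 0.32]
20 300.8 d 4.0 1.9 pos [565.5  11.5] tan [0.86 0.51]
21 312.8 d 3.6 2.7 pos [579.8  22.1] tan [0.73 0.68]
22 324.8 d 2.9 3.3 pos [591.5  35.5] tan [0.58 0.82]
23 336.8 d 2.2 3.9 pos [600.1  51. ] tan [0.39 0.92]
24 348.8 d 1.3 4.2 pos [605.4  68. ] tan [0.19 0.98]
25 360.8 d 0.4 4.4 pos [607.   85.7] tan [-0.01  1.  ]
26 372.8 d -0.5 4.4 pos [604.9 103.3] tan [-0.22  0.98]
27 384.8 d -1.4 4.2 pos [599.2 120.2] tan [-0.42  0.91]
28 396.8 d -2.3 3.8 pos [590.1 135.4] tan [-0.6  0.8]
29 408.8 d -3.0 3.3 pos [578.  148.5] tan [-0.75  0.66]
```

Request:
step_arm --increments '[{"tx": -3.6,"ty": 2.6,"tz": 0,"ax": 0,"ay": 0,"az": 0,"claw": -1},{"tx": -3.6,"ty": 2.6,"tz": 0,"ax": 0,"ay": 0,"az": 0,"claw": -1},{"tx": -3.6,"ty": 2.6,"tz": 0,"ax": 0,"ay": 0,"az": 0,"claw": -1},{"tx": -3.6,"ty": 2.6,"tz": 0,"ax": 0,"ay": 0,"az": 0,"claw": -1}]'

```text
time_s: 3.7
tcp_pos: [0.5636, 0.1593, 0.114]
eef_rot: [-180.0, -0.1, -14.5]
contact_force: [1.3, -1.0, 6.0]
gripper_width: 0.0236
```

Request:
step_arm --increments '[{"tx": -4.1,"ty": 1.8,"tz": 0,"ax": 0,"ay": 0,"az": 0,"claw": -1},{"tx": -4.1,"ty": 1.8,"tz": 0,"ax": 0,"ay": 0,"az": 0,"claw": -1},{"tx": -4.1,"ty": 1.8,"tz": 0,"ax": 0,"ay": 0,"az": 0,"claw": -1},{"tx": -4.1,"ty": 1.8,"tz": 0,"ax": 0,"ay": 0,"az": 0,"claw": -1}]'

```text
time_s: 4.1
tcp_pos: [0.547, 0.1665, 0.114]
eef_rot: [-180.0, -0.0, -14.5]
contact_force: [1.4, 0.1, 4.7]
gripper_width: 0.0234
```

Request:
step_arm --increments '[{"tx": -4.4,"ty": 0.9,"tz": 0,"ax": 0,"ay": 0,"az": 0,"claw": -1},{"tx": -4.4,"ty": 0.9,"tz": 0,"ax": 0,"ay": 0,"az": 0,"claw": -1},{"tx": -4.4,"ty": 0.9,"tz": 0,"ax": 0,"ay": 0,"az": 0,"claw": -1},{"tx": -4.4,"ty": 0.9,"tz": 0,"ax": 0,"ay": 0,"az": 0,"claw": -1}]'

```text
time_s: 4.5
tcp_pos: [0.5295, 0.1702, 0.114]
eef_rot: [-180.0, -0.1, -14.5]
contact_force: [2.0, -0.1, 5.3]
gripper_width: 0.0235
```

Request:
step_arm --increments '[{"tx": -4.4,"ty": -0.1,"tz": 0,"ax": 0,"ay": 0,"az": 0,"claw": -1},{"tx": -4.4,"ty": -0.1,"tz": 0,"ax": 0,"ay": 0,"az": 0,"claw": -1},{"tx": -4.4,"ty": -0.1,"tz": 0,"ax": 0,"ay": 0,"az": 0,"claw": -1},{"tx": -4.4,"ty": -0.1,"tz": 0,"ax": 0,"ay": 0,"az": 0,"claw": -1}]'

```text
time_s: 4.9
tcp_pos: [0.5119, 0.1698, 0.114]
eef_rot: [-179.9, -0.1, -14.5]
contact_force: [1.3, 0.7, 5.4]
gripper_width: 0.0236
```

Request:
step_arm --increments '[{"tx": -4.3,"ty": -1.0,"tz": 0,"ax": 0,"ay": 0,"az": 0,"claw": -1},{"tx": -4.3,"ty": -1.0,"tz": 0,"ax": 0,"ay": 0,"az": 0,"claw": -1},{"tx": -4.3,"ty": -1.0,"tz": 0,"ax": 0,"ay": 0,"az": 0,"claw": -1},{"tx": -4.3,"ty": -1.0,"tz": 0,"ax": 0,"ay": 0,"az": 0,"claw": -1}]'

```text
time_s: 5.3
tcp_pos: [0.4947, 0.1658, 0.114]
eef_rot: [-179.9, -0.1, -14.5]
contact_force: [0.9, 0.1, 5.6]
gripper_width: 0.0234
```

Request:
step_arm --increments '[{"tx": -4.0,"ty": -1.9,"tz": 0,"ax": 0,"ay": 0,"az": 0,"claw": -1},{"tx": -4.0,"ty": -1.9,"tz": 0,"ax": 0,"ay": 0,"az": 0,"claw": -1},{"tx": -4.0,"ty": -1.9,"tz": 0,"ax": 0,"ay": 0,"az": 0,"claw": -1},{"tx": -4.0,"ty": -1.9,"tz": 0,"ax": 0,"ay": 0,"az": 0,"claw": -1}]'

```text
time_s: 5.7
tcp_pos: [0.4787, 0.1582, 0.114]
eef_rot: [-179.9, -0.1, -14.5]
contact_force: [2.1, 0.6, 5.3]
gripper_width: 0.0236
```

Request:
step_arm --increments '[{"tx": -3.6,"ty": -2.7,"tz": 0,"ax": 0,"ay": 0,"az": 0,"claw": -1},{"tx": -3.6,"ty": -2.7,"tz": 0,"ax": 0,"ay": 0,"az": 0,"claw": -1},{"tx": -3.6,"ty": -2.7,"tz": 0,"ax": 0,"ay": 0,"az": 0,"claw": -1},{"tx": -3.6,"ty": -2.7,"tz": 0,"ax": 0,"ay": 0,"az": 0,"claw": -1}]'

```text
time_s: 6.1
tcp_pos: [0.4643, 0.1474, 0.114]
eef_rot: [-179.9, -0.1, -14.5]
contact_force: [1.6, 0.2, 4.4]
gripper_width: 0.0235
```

Request:
step_arm --increments '[{"tx": -2.9,"ty": -3.3,"tz": 0,"ax": 0,"ay": 0,"az": 0,"claw": -1},{"tx": -2.9,"ty": -3.3,"tz": 0,"ax": 0,"ay": 0,"az": 0,"claw": -1},{"tx": -2.9,"ty": -3.3,"tz": 0,"ax": 0,"ay": 0,"az": 0,"claw": -1},{"tx": -2.9,"ty": -3.3,"tz": 0,"ax": 0,"ay": 0,"az": 0,"claw": -1}]'

```text
time_s: 6.5
tcp_pos: [0.4528, 0.1342, 0.1139]
eef_rot: [-179.9, -0.1, -14.5]
contact_force: [0.3, 2.1, 5.1]
gripper_width: 0.0238
```

Request:
step_arm --increments '[{"tx": -2.2,"ty": -3.9,"tz": 0,"ax": 0,"ay": 0,"az": 0,"claw": -1},{"tx": -2.2,"ty": -3.9,"tz": 0,"ax": 0,"ay": 0,"az": 0,"claw": -1},{"tx": -2.2,"ty": -3.9,"tz": 0,"ax": 0,"ay": 0,"az": 0,"claw": -1},{"tx": -2.2,"ty": -3.9,"tz": 0,"ax": 0,"ay": 0,"az": 0,"claw": -1}]'

```text
time_s: 6.9
tcp_pos: [0.444, 0.1186, 0.1139]
eef_rot: [-179.9, -0.0, -14.5]
contact_force: [-0.2, 1.5, 5.3]
gripper_width: 0.0231
```

Request:
step_arm --increments '[{"tx": -1.3,"ty": -4.2,"tz": 0,"ax": 0,"ay": 0,"az": 0,"claw": -1},{"tx": -1.3,"ty": -4.2,"tz": 0,"ax": 0,"ay": 0,"az": 0,"claw": -1},{"tx": -1.3,"ty": -4.2,"tz": 0,"ax": 0,"ay": 0,"az": 0,"claw": -1},{"tx": -1.3,"ty": -4.2,"tz": 0,"ax": 0,"ay": 0,"az": 0,"claw": -1}]'

```text
time_s: 7.3
tcp_pos: [0.4388, 0.1017, 0.1139]
eef_rot: [-179.9, -0.0, -14.5]
contact_force: [0.1, 1.6, 6.0]
gripper_width: 0.0235
```

Request:
step_arm --increments '[{"tx": -0.4,"ty": -4.4,"tz": 0,"ax": 0,"ay": 0,"az": 0,"claw": -1},{"tx": -0.4,"ty": -4.4,"tz": 0,"ax": 0,"ay": 0,"az": 0,"claw": -1},{"tx": -0.4,"ty": -4.4,"tz": 0,"ax": 0,"ay": 0,"az": 0,"claw": -1},{"tx": -0.4,"ty": -4.4,"tz": 0,"ax": 0,"ay": 0,"az": 0,"claw": -1}]'

```text
time_s: 7.7
tcp_pos: [0.4372, 0.0841, 0.1139]
eef_rot: [-179.9, -0.0, -14.5]
contact_force: [-0.3, 1.9, 6.3]
gripper_width: 0.0238
```

Request:
step_arm --increments '[{"tx": 0.5,"ty": -4.4,"tz": 0,"ax": 0,"ay": 0,"az": 0,"claw": -1},{"tx": 0.5,"ty": -4.4,"tz": 0,"ax": 0,"ay": 0,"az": 0,"claw": -1},{"tx": 0.5,"ty": -4.4,"tz": 0,"ax": 0,"ay": 0,"az": 0,"claw": -1},{"tx": 0.5,"ty": -4.4,"tz": 0,"ax": 0,"ay": 0,"az": 0,"claw": -1}]'

```text
time_s: 8.1
tcp_pos: [0.4392, 0.0665, 0.1139]
eef_rot: [-179.9, -0.0, -14.5]
contact_force: [0.9, 1.7, 6.6]
gripper_width: 0.0233
```

Request:
step_arm --increments '[{"tx": 1.4,"ty": -4.2,"tz": 0,"ax": 0,"ay": 0,"az": 0,"claw": -1},{"tx": 1.4,"ty": -4.2,"tz": 0,"ax": 0,"ay": 0,"az": 0,"claw": -1},{"tx": 1.4,"ty": -4.2,"tz": 0,"ax": 0,"ay": 0,"az": 0,"claw": -1},{"tx": 1.4,"ty": -4.2,"tz": 0,"ax": 0,"ay": 0,"az": 0,"claw": -1}]'

```text
time_s: 8.5
tcp_pos: [0.4447, 0.0496, 0.1139]
eef_rot: [-180.0, -0.0, -14.5]
contact_force: [0.0, 0.9, 7.3]
gripper_width: 0.0234
```

Request:
step_arm --increments '[{"tx": 2.3,"ty": -3.8,"tz": 0,"ax": 0,"ay": 0,"az": 0,"claw": -1},{"tx": 2.3,"ty": -3.8,"tz": 0,"ax": 0,"ay": 0,"az": 0,"claw": -1},{"tx": 2.3,"ty": -3.8,"tz": 0,"ax": 0,"ay": 0,"az": 0,"claw": -1},{"tx": 2.3,"ty": -3.8,"tz": 0,"ax": 0,"ay": 0,"az": 0,"claw": -1}]'

```text
time_s: 8.9
tcp_pos: [0.4539, 0.0344, 0.1139]
eef_rot: [-180.0, -0.0, -14.5]
contact_force: [-0.2, 1.8, 8.3]
gripper_width: 0.0235
```

Request:
step_arm --increments '[{"tx": 3.0,"ty": -3.3,"tz": 0,"ax": 0,"ay": 0,"az": 0,"claw": -1},{"tx": 3.0,"ty": -3.3,"tz": 0,"ax": 0,"ay": 0,"az": 0,"claw": -1},{"tx": 3.0,"ty": -3.3,"tz": 0,"ax": 0,"ay": 0,"az": 0,"claw": -1},{"tx": 3.0,"ty": -3.3,"tz": 0,"ax": 0,"ay": 0,"az": 0,"claw": -1}]'

```text
time_s: 9.3
tcp_pos: [0.4658, 0.0211, 0.1139]
eef_rot: [-180.0, -0.0, -14.5]
contact_force: [-1.2, 1.5, 8.2]
gripper_width: 0.0239
```

Request:
step_arm --increments '[{"tx": 3.6,"ty": -2.6,"tz": 0,"ax": 0,"ay": 0,"az": 0,"claw": -1},{"tx": 3.6,"ty": -2.6,"tz": 0,"ax": 0,"ay": 0,"az": 0,"claw": -1},{"tx": 3.6,"ty": -2.6,"tz": 0,"ax": 0,"ay": 0,"az": 0,"claw": -1},{"tx": 3.6,"ty": -2.6,"tz": 0,"ax": 0,"ay": 0,"az": 0,"claw": -1}]'

```text
time_s: 9.7
tcp_pos: [0.4802, 0.0107, 0.1139]
eef_rot: [-180.0, -0.0, -14.5]
contact_force: [-1.5, 1.3, 7.3]
gripper_width: 0.0235
```

Request:
step_arm --increments '[{"tx": 4.1,"ty": -1.8,"tz": 0,"ax": 0,"ay": 0,"az": 0,"claw": -1},{"tx": 4.1,"ty": -1.8,"tz": 0,"ax": 0,"ay": 0,"az": 0,"claw": -1},{"tx": 4.1,"ty": -1.8,"tz": 0,"ax": 0,"ay": 0,"az": 0,"claw": -1},{"tx": 4.1,"ty": -1.8,"tz": 0,"ax": 0,"ay": 0,"az": 0,"claw": -1}]'

```text
time_s: 10.1
tcp_pos: [0.4965, 0.0035, 0.1139]
eef_rot: [-180.0, -0.0, -14.5]
contact_force: [-1.3, 0.6, 7.9]
gripper_width: 0.0234
```

Request:
step_arm --increments '[{"tx": 4.4,"ty": -0.9,"tz": 0,"ax": 0,"ay": 0,"az": 0,"claw": -1},{"tx": 4.4,"ty": -0.9,"tz": 0,"ax": 0,"ay": 0,"az": 0,"claw": -1},{"tx": 4.4,"ty": -0.9,"tz": 0,"ax": 0,"ay": 0,"az": 0,"claw": -1},{"tx": 4.4,"ty": -0.9,"tz": 0,"ax": 0,"ay": 0,"az": 0,"claw": -1}]'

```text
time_s: 10.5
tcp_pos: [0.5141, -0.0001, 0.1139]
eef_rot: [180.0, 0.0, -14.5]
contact_force: [-0.6, 0.7, 8.6]
gripper_width: 0.0236
```

Request:
step_arm --increments '[{"tx": 4.4,"ty": 0.1,"tz": 0,"ax": 0,"ay": 0,"az": 0,"claw": -1},{"tx": 4.4,"ty": 0.1,"tz": 0,"ax": 0,"ay": 0,"az": 0,"claw": -1},{"tx": 4.4,"ty": 0.1,"tz": 0,"ax": 0,"ay": 0,"az": 0,"claw": -1},{"tx": 4.4,"ty": 0.1,"tz": 0,"ax": 0,"ay": 0,"az": 0,"claw": -1}]'

```text
time_s: 10.9
tcp_pos: [0.5312, 0.0002, 0.1138]
eef_rot: [180.0, 0.1, -14.5]
contact_force: [-4.5, -0.4, 11.0]
gripper_width: 0.0234
```

Request:
step_arm --increments '[{"tx": 4.3,"ty": 1.0,"tz": 0,"ax": 0,"ay": 0,"az": 0,"claw": -1},{"tx": 4.3,"ty": 1.0,"tz": 0,"ax": 0,"ay": 0,"az": 0,"claw": -1},{"tx": 4.3,"ty": 1.0,"tz": 0,"ax": 0,"ay": 0,"az": 0,"claw": -1},{"tx": 4.3,"ty": 1.0,"tz": 0,"ax": 0,"ay": 0,"az": 0,"claw": -1}]'

```text
time_s: 11.3
tcp_pos: [0.5457, 0.003, 0.1137]
eef_rot: [179.8, 0.3, -14.5]
contact_force: [-13.0, -2.5, 19.2]
gripper_width: 0.0233
```

Request:
step_arm --increments '[{"tx": 4.0,"ty": 1.9,"tz": 0,"ax": 0,"ay": 0,"az": 0,"claw": -1},{"tx": 4.0,"ty": 1.9,"tz": 0,"ax": 0,"ay": 0,"az": 0,"claw": -1},{"tx": 4.0,"ty": 1.9,"tz": 0,"ax": 0,"ay": 0,"az": 0,"claw": -1},{"tx": 4.0,"ty": 1.9,"tz": 0,"ax": 0,"ay": 0,"az": 0,"claw": -1}]'

```text
time_s: 11.7
tcp_pos: [0.5634, 0.0111, 0.1139]
eef_rot: [179.9, 0.1, -14.5]
contact_force: [-4.5, -1.7, 10.0]
gripper_width: 0.0235
```

Request:
step_arm --increments '[{"tx": 3.6,"ty": 2.7,"tz": 0,"ax": 0,"ay": 0,"az": 0,"claw": -1},{"tx": 3.6,"ty": 2.7,"tz": 0,"ax": 0,"ay": 0,"az": 0,"claw": -1},{"tx": 3.6,"ty": 2.7,"tz": 0,"ax": 0,"ay": 0,"az": 0,"claw": -1},{"tx": 3.6,"ty": 2.7,"tz": 0,"ax": 0,"ay": 0,"az": 0,"claw": -1}]'

```text
time_s: 12.1
tcp_pos: [0.5792, 0.0226, 0.1139]
eef_rot: [180.0, 0.0, -14.5]
contact_force: [-1.8, -1.3, 6.7]
gripper_width: 0.0231
```

Request:
step_arm --increments '[{"tx": 2.9,"ty": 3.3,"tz": 0,"ax": 0,"ay": 0,"az": 0,"claw": -1},{"tx": 2.9,"ty": 3.3,"tz": 0,"ax": 0,"ay": 0,"az": 0,"claw": -1},{"tx": 2.9,"ty": 3.3,"tz": 0,"ax": 0,"ay": 0,"az": 0,"claw": -1},{"tx": 2.9,"ty": 3.3,"tz": 0,"ax": 0,"ay": 0,"az": 0,"claw": -1}]'

```text
time_s: 12.5
tcp_pos: [0.5908, 0.0358, 0.1139]
eef_rot: [180.0, 0.0, -14.5]
contact_force: [-1.3, -0.7, 7.5]
gripper_width: 0.0234
```

The peak lies near grip angle 287°. I'll sweep back slowly with finer sampling.

Request:
step_arm --increments '[{"tx": -2.9,"ty": -3.3,"tz": 0,"ax": 0,"ay": 0,"az": 0,"claw": -1},{"tx": -2.9,"ty": -3.3,"tz": 0,"ax": 0,"ay": 0,"az": 0,"claw": -1},{"tx": -2.9,"ty": -3.3,"tz": 0,"ax": 0,"ay": 0,"az": 0,"claw": -1},{"tx": -2.9,"ty": -3.3,"tz": 0,"ax": 0,"ay": 0,"az": 0,"claw": -1},{"tx": -3.6,"ty": -2.7,"tz": 0,"ax": 0,"ay": 0,"az": 0,"claw": -1},{"tx": -3.6,"ty": -2.7,"tz": 0,"ax": 0,"ay": 0,"az": 0,"claw": -1},{"tx": -3.6,"ty": -2.7,"tz": 0,"ax": 0,"ay": 0,"az": 0,"claw": -1},{"tx": -3.6,"ty": -2.7,"tz": 0,"ax": 0,"ay": 0,"az": 0,"claw": -1}]'

```text
time_s: 13.3
tcp_pos: [0.5658, 0.0124, 0.1141]
eef_rot: [-179.9, -0.1, -14.5]
contact_force: [3.9, 1.8, 2.4]
gripper_width: 0.0233
```

Request:
step_arm --increments '[{"tx": -2.6,"ty": -1.4,"tz": 0,"ax": 0,"ay": 0,"az": 0,"claw": -1},{"tx": -2.6,"ty": -1.4,"tz": 0,"ax": 0,"ay": 0,"az": 0,"claw": -1}]'

```text
time_s: 13.5
tcp_pos: [0.5613, 0.0098, 0.1141]
eef_rot: [-179.9, -0.2, -14.5]
contact_force: [7.0, 4.1, 2.5]
gripper_width: 0.0237
```

Request:
step_arm --increments '[{"tx": -2.7,"ty": -1.2,"tz": 0,"ax": 0,"ay": 0,"az": 0,"claw": -1},{"tx": -2.7,"ty": -1.2,"tz": 0,"ax": 0,"ay": 0,"az": 0,"claw": -1}]'

```text
time_s: 13.7
tcp_pos: [0.5569, 0.0078, 0.1142]
eef_rot: [-179.8, -0.3, -14.4]
contact_force: [9.4, 5.2, 0.1]
gripper_width: 0.0233
```

Request:
step_arm --increments '[{"tx": -2.8,"ty": -1.1,"tz": 0,"ax": 0,"ay": 0,"az": 0,"claw": -1},{"tx": -2.8,"ty": -1.1,"tz": 0,"ax": 0,"ay": 0,"az": 0,"claw": -1}]'

```text
time_s: 13.9
tcp_pos: [0.5526, 0.0061, 0.1147]
eef_rot: [-179.7, -0.4, -14.4]
contact_force: [12.6, 5.3, 0.7]
gripper_width: 0.0232
```

Request:
step_arm --increments '[{"tx": -2.8,"ty": -0.9,"tz": 0,"ax": 0,"ay": 0,"az": 0,"claw": -1},{"tx": -2.8,"ty": -0.9,"tz": 0,"ax": 0,"ay": 0,"az": 0,"claw": -1}]'

```text
time_s: 14.1
tcp_pos: [0.5468, 0.0041, 0.1147]
eef_rot: [-179.8, -0.4, -14.4]
contact_force: [9.1, 3.5, 0.1]
gripper_width: 0.0238
```

Request:
step_arm --increments '[{"tx": -2.9,"ty": -0.7,"tz": 0,"ax": 0,"ay": 0,"az": 0,"claw": -1},{"tx": -2.9,"ty": -0.7,"tz": 0,"ax": 0,"ay": 0,"az": 0,"claw": -1}]'

```text
time_s: 14.3
tcp_pos: [0.5389, 0.0018, 0.114]
eef_rot: [-179.9, -0.2, -14.4]
contact_force: [5.1, 1.0, 3.2]
gripper_width: 0.0239
```

Request:
step_arm --increments '[{"tx": -2.9,"ty": -0.5,"tz": 0,"ax": 0,"ay": 0,"az": 0,"claw": -1},{"tx": -2.9,"ty": -0.5,"tz": 0,"ax": 0,"ay": 0,"az": 0,"claw": -1}]'

```text
time_s: 14.5
tcp_pos: [0.5321, 0.0002, 0.1139]
eef_rot: [-180.0, -0.1, -14.5]
contact_force: [2.6, -0.4, 6.6]
gripper_width: 0.0236
```

Request:
step_arm --increments '[{"tx": 2.3,"ty": 0.3,"tz": 0,"ax": 0,"ay": 0,"az": 0,"claw": -1},{"tx": 2.3,"ty": 0.3,"tz": 0,"ax": 0,"ay": 0,"az": 0,"claw": -1},{"tx": 2.3,"ty": 0.4,"tz": 0,"ax": 0,"ay": 0,"az": 0,"claw": -1},{"tx": 2.3,"ty": 0.4,"tz": 0,"ax": 0,"ay": 0,"az": 0,"claw": -1}]'

```text
time_s: 14.9
tcp_pos: [0.5382, 0.0005, 0.1137]
eef_rot: [179.8, 0.2, -14.5]
contact_force: [-7.5, -1.6, 15.6]
gripper_width: 0.0236
```

Request:
step_arm --increments '[{"tx": 2.3,"ty": 0.5,"tz": 0,"ax": 0,"ay": 0,"az": 0,"claw": -1},{"tx": 2.3,"ty": 0.6,"tz": 0,"ax": 0,"ay": 0,"az": 0,"claw": -1}]'

```text
time_s: 15.1
tcp_pos: [0.5421, 0.0012, 0.1137]
eef_rot: [179.8, 0.3, -14.5]
contact_force: [-9.8, -1.9, 18.7]
gripper_width: 0.0237
```

Request:
step_arm --increments '[{"tx": 2.3,"ty": 0.7,"tz": 0,"ax": 0,"ay": 0,"az": 0,"claw": -1},{"tx": 2.3,"ty": 0.7,"tz": 0,"ax": 0,"ay": 0,"az": 0,"claw": -1}]'

```text
time_s: 15.3
tcp_pos: [0.5459, 0.0022, 0.1136]
eef_rot: [179.7, 0.4, -14.5]
contact_force: [-12.7, -3.4, 21.4]
gripper_width: 0.0236
```

Request:
step_arm --increments '[{"tx": 1.0,"ty": 0.3,"tz": 0,"ax": 0,"ay": 0,"az": 0,"claw": -1},{"tx": 0,"ty": 0,"tz": 0,"ax": 0,"ay": 0,"az": 0,"claw": -1},{"tx": 0,"ty": 0,"tz": 0,"ax": 0,"ay": 0,"az": 0,"claw": -1}]'

```text
time_s: 15.6
tcp_pos: [0.5472, 0.0026, 0.1137]
eef_rot: [179.8, 0.3, -14.5]
contact_force: [-10.2, -1.7, 18.4]
gripper_width: 0.0238
```

Request:
step_arm --increments '[{"tx": 1.5,"ty": 0.5,"tz": 0,"ax": 0,"ay": 0,"az": 0,"claw": -1},{"tx": 0,"ty": 0,"tz": 0,"ax": 0,"ay": 0,"az": 0,"claw": -1},{"tx": 0,"ty": 0,"tz": 0,"ax": 0,"ay": 0,"az": 0,"claw": -1}]'

```text
time_s: 15.9
tcp_pos: [0.5485, 0.003, 0.1137]
eef_rot: [179.7, 0.4, -14.5]
contact_force: [-10.2, -3.5, 19.0]
gripper_width: 0.0235
```

Request:
step_arm --increments '[{"tx": -1,"ty": -0.3,"tz": 0,"ax": 0,"ay": 0,"az": 0,"claw": -1},{"tx": -1,"ty": -0.3,"tz": 0,"ax": 0,"ay": 0,"az": 0,"claw": -1},{"tx": -1,"ty": -0.3,"tz": 0,"ax": 0,"ay": 0,"az": 0,"claw": -1},{"tx": 0,"ty": 0,"tz": 0,"ax": 0,"ay": 0,"az": 0,"claw": -1},{"tx": 0,"ty": 0,"tz": 0,"ax": 0,"ay": 0,"az": 0,"claw": -1}]'

```text
time_s: 16.4
tcp_pos: [0.5479, 0.0032, 0.1138]
eef_rot: [179.9, 0.1, -14.5]
contact_force: [-3.1, -1.1, 12.4]
gripper_width: 0.0236
```

Request:
step_arm --increments '[{"tx": -0.5,"ty": 0,"tz": 0,"ax": 0,"ay": 0,"az": 0,"claw": -0.3},{"tx": 0,"ty": 0,"tz": 0,"ax": 0,"ay": 0,"az": 0,"claw": 0},{"tx": 0,"ty": 0,"tz": 0,"ax": 0,"ay": 0,"az": 0,"claw": 0.2},{"tx": 0,"ty": 0,"tz": 0,"ax": 0,"ay": 0,"az": 0,"claw": 0.2},{"tx": 0,"ty": 0,"tz": 0,"ax": 0,"ay": 0,"az": 0,"claw": 0.2},{"tx": 0,"ty": 0,"tz": 15,"ax": 0,"ay": 0,"az": 0,"claw": 0.2},{"tx": 0,"ty": 0,"tz": 20,"ax": 0,"ay": 0,"az": 0,"claw": 0.2},{"tx": 0,"ty": 0,"tz": 30,"ax": 0,"ay": 0,"az": 0,"claw": 0.2},{"tx": 0,"ty": 0,"tz": 30,"ax": 0,"ay": 0,"az": 0,"claw": 0.2},{"tx": 0,"ty": 0,"tz": 0,"ax": 0,"ay": 0,"az": 0,"claw": 0.2}]'

```text
time_s: 17.4
tcp_pos: [0.5513, 0.0043, 0.2128]
eef_rot: [-179.8, -0.4, -14.4]
contact_force: [-0.1, -0.0, -0.3]
gripper_width: 0.0526
```

```bash
python3 - <<'E'
from h import *
from scipy import ndimage
s=r.get_state();print(s['tcp_pos'],s['contact_force'],s['gripper_width'])
for n in('wrist','side'):
    c=optics.capture(n);cv2.imwrite(f'pics/f_{n}.png',c['image'])
    P=cloud(c);z=P[...,2];hsv=cv2.cvtColor(c['image'],cv2.COLOR_BGR2HSV)
    m=(c['depth']>0)&(z>.105)&(z<.14)&(np.hypot(P[...,0]-.56,P[...,1]+.03)<.11)&(hsv[...,1]>90)
    l,k=ndimage.label(m)
    for i in range(1,k+1):
        q=P[l==i]
        if len(q)>15: print(n,len(q),q.mean(0).round(4),q.min(0).round(4),q.max(0).round(4))
E
```

```text
[0.55125916 0.00428083 0.21284764] [-0.13572675 -0.03653661 -0.28390695] 0.05257683735042096
wrist 654 [ 0.5863 -0.0783  0.1179] [ 0.5764 -0.0892  0.105 ] [ 0.595  -0.0698  0.1211]
wrist 757 [0.5496 0.0034 0.1286] [ 0.5356 -0.0069  0.105 ] [0.5584 0.0157 0.1338]
side 46 [ 0.543  -0.0038  0.1215] [ 0.5344 -0.0098  0.1058] [0.5526 0.0087 0.1363]
side 34 [ 0.5831 -0.084   0.1156] [ 0.5756 -0.0916  0.1056] [ 0.5912 -0.0717  0.123 ]
```

View pics/f_wrist.png

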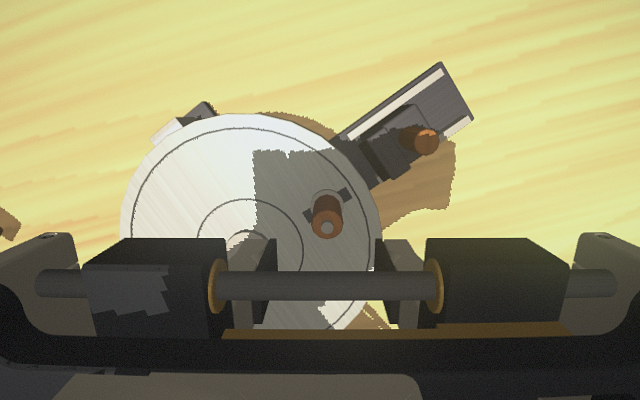

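The crank stayed put at (327,220). The brake post at (427,142) is near (0.585,-0.080). I'll go above it and turn the jaws along the slide direction.

Request:
step_arm --increments '[{"tx": 5.6,"ty": -14,"tz": 0,"ax": 0,"ay": 0,"az": 6,"claw": 0.2},{"tx": 5.6,"ty": -14,"tz": 0,"ax": 0,"ay": 0,"az": 6,"claw": 0.2},{"tx": 5.6,"ty": -14,"tz": 0,"ax": 0,"ay": 0,"az": 6,"claw": 0.2},{"tx": 5.6,"ty": -14,"tz": 0,"ax": 0,"ay": 0,"az": 6,"claw": 0.2},{"tx": 5.6,"ty": -14,"tz": 0,"ax": 0,"ay": 0,"az": 6,"claw": 0.2},{"tx": 5.6,"ty": -14,"tz": 0,"ax": 0,"ay": 0,"az": 6,"claw": 0.2},{"tx": 0,"ty": 0,"tz": 0,"ax": 0,"ay": 0,"az": 0,"claw": 0.2},{"tx": 0,"ty": 0,"tz": 0,"ax": 0,"ay": 0,"az": 0,"claw": 0.2},{"tx": 0,"ty": 0,"tz": 0,"ax": 0,"ay": 0,"az": 0,"claw": 0.2}]' --newtons 20

```text
time_s: 18.4
tcp_pos: [0.5822, -0.0797, 0.2079]
eef_rot: [-180.0, 0.1, 21.4]
contact_force: [0.1, -0.3, -0.8]
gripper_width: 0.0525
```

```bash
python3 - <<'E'
from h import *
from scipy import ndimage
s=r.get_state();print(s['tcp_pos'],s['eef_rot'],s['contact_force'],s['gripper_width'])
c=optics.capture('wrist');cv2.imwrite('pics/g.png',c['image'])
P=cloud(c);z=P[...,2];hsv=cv2.cvtColor(c['image'],cv2.COLOR_BGR2HSV)
for t in(.105,.115):
    m=(c['depth']>0)&(z>t)&(z<.14)&(np.hypot(P[...,0]-.56,P[...,1]+.03)<.11)&(hsv[...,1]>90)
    l,k=ndimage.label(m)
    for i in range(1,k+1):
        q=P[l==i]
        if len(q)>15: print(t,len(q),q.mean(0).round(4),q.min(0).round(4),q.max(0).round(4))
E
```

```text
[ 0.58215031 -0.07973716  0.20786277] [-1.79974941e+02  6.53819748e-02  2.14217559e+01] [ 0.10560631 -0.30636024 -0.7649856 ] 0.052482899322102004
0.105 588 [ 0.5872 -0.0794  0.118 ] [ 0.5756 -0.0895  0.1051] [ 0.5955 -0.0703  0.1217]
0.105 991 [0.5507 0.0025 0.1262] [ 0.5345 -0.0068  0.105 ] [0.5585 0.0157 0.1387]
0.115 510 [ 0.5864 -0.0798  0.1191] [ 0.5756 -0.0895  0.1154] [ 0.5952 -0.0704  0.1217]
0.115 848 [0.55   0.0029 0.1289] [ 0.5345 -0.0068  0.115 ] [0.5585 0.0157 0.1387]
```

View pics/g.png

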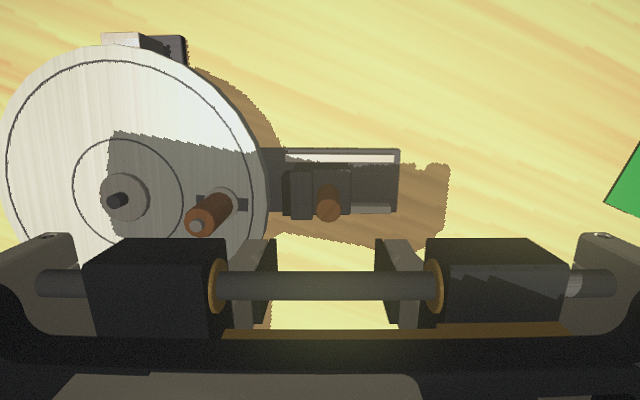

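The jaws are parallel to the track and the post at (328,208) lies between them. I'll descend and grip.

Request:
step_arm --increments '[{"tx": 3,"ty": 0,"tz": -20,"ax": 0,"ay": 0,"az": 0,"claw": 0.2},{"tx": 0,"ty": 0,"tz": -25,"ax": 0,"ay": 0,"az": 0,"claw": 0.2},{"tx": 0,"ty": 0,"tz": -25,"ax": 0,"ay": 0,"az": 0,"claw": 0.2},{"tx": 0,"ty": 0,"tz": -20,"ax": 0,"ay": 0,"az": 0,"claw": 0.2},{"tx": 0,"ty": 0,"tz": -12,"ax": 0,"ay": 0,"az": 0,"claw": 0.2},{"tx": 0,"ty": 0,"tz": 0,"ax": 0,"ay": 0,"az": 0,"claw": 0},{"tx": 0,"ty": 0,"tz": 0,"ax": 0,"ay": 0,"az": 0,"claw": -0.3},{"tx": 0,"ty": 0,"tz": 0,"ax": 0,"ay": 0,"az": 0,"claw": -0.6},{"tx": 0,"ty": 0,"tz": 0,"ax": 0,"ay": 0,"az": 0,"claw": -1},{"tx": 0,"ty": 0,"tz": 0,"ax": 0,"ay": 0,"az": 0,"claw": -1},{"tx": 0,"ty": 0,"tz": 0,"ax": 0,"ay": 0,"az": 0,"claw": -1}]' --newtons 20

```text
time_s: 19.55
tcp_pos: [0.5861, -0.0801, 0.1074]
eef_rot: [180.0, -0.1, 21.5]
contact_force: [-0.7, 0.7, 4.6]
gripper_width: 0.0195
```

Request:
step_arm --increments '[{"tx": -0.7,"ty": 1.9,"tz": 0,"ax": 0,"ay": 0,"az": 0,"claw": -1},{"tx": -0.7,"ty": 1.9,"tz": 0,"ax": 0,"ay": 0,"az": 0,"claw": -1},{"tx": -0.7,"ty": 1.9,"tz": 0,"ax": 0,"ay": 0,"az": 0,"claw": -1},{"tx": -0.7,"ty": 1.9,"tz": 0,"ax": 0,"ay": 0,"az": 0,"claw": -1},{"tx": -0.7,"ty": 1.9,"tz": 0,"ax": 0,"ay": 0,"az": 0,"claw": -1}]'

```text
time_s: 20.05
tcp_pos: [0.5828, -0.0715, 0.1074]
eef_rot: [179.9, -0.1, 21.5]
contact_force: [1.0, -6.2, 4.3]
gripper_width: 0.0197
```

Request:
step_arm --increments '[{"tx": -0.4,"ty": 0.9,"tz": 0,"ax": 0,"ay": 0,"az": 0,"claw": -1},{"tx": -0.4,"ty": 0.9,"tz": 0,"ax": 0,"ay": 0,"az": 0,"claw": -1}]'

```text
time_s: 20.25
tcp_pos: [0.5821, -0.0696, 0.1074]
eef_rot: [179.9, -0.1, 21.5]
contact_force: [1.5, -5.9, 2.6]
gripper_width: 0.0193
```

Request:
step_arm --increments '[{"tx": -0.4,"ty": 0.9,"tz": 0,"ax": 0,"ay": 0,"az": 0,"claw": -1},{"tx": -0.4,"ty": 0.9,"tz": 0,"ax": 0,"ay": 0,"az": 0,"claw": -1}]'

```text
time_s: 20.45
tcp_pos: [0.5814, -0.0678, 0.1074]
eef_rot: [179.9, -0.1, 21.5]
contact_force: [2.3, -8.0, 2.0]
gripper_width: 0.0193
```

Request:
step_arm --increments '[{"tx": -0.4,"ty": 0.9,"tz": 0,"ax": 0,"ay": 0,"az": 0,"claw": -1},{"tx": -0.4,"ty": 0.9,"tz": 0,"ax": 0,"ay": 0,"az": 0,"claw": -1}]'

```text
time_s: 20.65
tcp_pos: [0.5809, -0.0665, 0.1075]
eef_rot: [179.9, -0.1, 21.5]
contact_force: [4.3, -10.9, 1.1]
gripper_width: 0.0196
```

Request:
step_arm --increments '[{"tx": -0.4,"ty": 0.9,"tz": 0,"ax": 0,"ay": 0,"az": 0,"claw": -1}]'

```text
time_s: 20.75
tcp_pos: [0.5807, -0.0659, 0.1075]
eef_rot: [179.8, -0.1, 21.5]
contact_force: [5.0, -12.5, 0.9]
gripper_width: 0.0196
```

Request:
step_arm --increments '[{"tx": -0.4,"ty": 0.9,"tz": 0,"ax": 0,"ay": 0,"az": 0,"claw": -1},{"tx": -0.4,"ty": 0.9,"tz": 0,"ax": 0,"ay": 0,"az": 0,"claw": -1},{"tx": 0,"ty": 0,"tz": 0,"ax": 0,"ay": 0,"az": 0,"claw": -1},{"tx": 0,"ty": 0,"tz": 0,"ax": 0,"ay": 0,"az": 0,"claw": -1}]'

```text
time_s: 21.15
tcp_pos: [0.5801, -0.0646, 0.1074]
eef_rot: [179.8, -0.1, 21.5]
contact_force: [7.5, -13.7, -0.2]
gripper_width: 0.0193
```

Request:
step_arm --increments '[{"tx": 0.4,"ty": -0.9,"tz": 0,"ax": 0,"ay": 0,"az": 0,"claw": -1},{"tx": 0.4,"ty": -0.9,"tz": 0,"ax": 0,"ay": 0,"az": 0,"claw": -1},{"tx": 0,"ty": 0,"tz": 0,"ax": 0,"ay": 0,"az": 0,"claw": -1}]'

```text
time_s: 21.45
tcp_pos: [0.5803, -0.0651, 0.1074]
eef_rot: [179.9, -0.1, 21.5]
contact_force: [2.0, -7.5, 3.2]
gripper_width: 0.0196
```

Request:
step_arm --increments '[{"tx": 0,"ty": 0,"tz": 0,"ax": 0,"ay": 0,"az": 0,"claw": -0.3},{"tx": 0,"ty": 0,"tz": 0,"ax": 0,"ay": 0,"az": 0,"claw": 0},{"tx": 0,"ty": 0,"tz": 0,"ax": 0,"ay": 0,"az": 0,"claw": 0.1},{"tx": 0,"ty": 0,"tz": 0,"ax": 0,"ay": 0,"az": 0,"claw": 0.1},{"tx": 0,"ty": 0,"tz": 0,"ax": 0,"ay": 0,"az": 0,"claw": 0.1},{"tx": 0,"ty": 0,"tz": 15,"ax": 0,"ay": 0,"az": 0,"claw": 0.1},{"tx": 0,"ty": 0,"tz": 25,"ax": 0,"ay": 0,"az": 0,"claw": 0.1},{"tx": 0,"ty": 0,"tz": 35,"ax": 0,"ay": 0,"az": 0,"claw": 0.1},{"tx": 0,"ty": 0,"tz": 35,"ax": 0,"ay": 0,"az": 0,"claw": 0.1},{"tx": 0,"ty": 0,"tz": 0,"ax": 0,"ay": 0,"az": 0,"claw": 0.1},{"tx": 0,"ty": 0,"tz": 0,"ax": 0,"ay": 0,"az": 0,"claw": 0.1}]'

```text
time_s: 22.55
tcp_pos: [0.5796, -0.064, 0.2174]
eef_rot: [-180.0, -0.1, 21.5]
contact_force: [0.6, -0.2, -0.9]
gripper_width: 0.0483
```

```bash
python3 - <<'E'
from h import *
from scipy import ndimage
s=r.get_state();print(s['tcp_pos'],s['eef_rot'],s['contact_force'],s['gripper_width'])
c=optics.capture('wrist');cv2.imwrite('pics/k.png',c['image'])
P=cloud(c);z=P[...,2];hsv=cv2.cvtColor(c['image'],cv2.COLOR_BGR2HSV)
m=(c['depth']>0)&(z>.105)&(z<.14)&(np.hypot(P[...,0]-.56,P[...,1]+.03)<.11)&(hsv[...,1]>90)
l,k=ndimage.label(m)
for i in range(1,k+1):
        q=P[l==i]
        if len(q)>15: print(len(q),q.mean(0).round(4),q.min(0).round(4),q.max(0).round(4))
E
```

```text
[ 0.57957233 -0.06402435  0.21735213] [-1.79998120e+02 -1.16018996e-01  2.15115557e+01] [ 0.58972448 -0.18772518 -0.89540172] 0.04834492491072447
544 [ 0.5818 -0.0656  0.118 ] [ 0.5706 -0.0762  0.105 ] [ 0.5901 -0.0565  0.1211]
840 [0.5505 0.0029 0.1271] [ 0.5346 -0.0069  0.1051] [0.5584 0.0156 0.1375]
```

View pics/k.png

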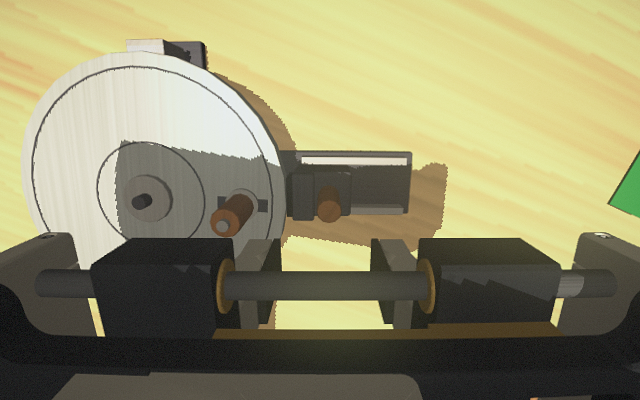

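The pad block at (300,190) meets the rim. The post is about 15 mm in from its start, the crank at (230,220) is unmoved, and the gripper is clear. Handing in.

```bash
python3 -c "
from plant import r
print(r.close_job())"
```

```text
the job is handed in; nothing more can be done
None
```

I turned the platter by its crank grip, parked it near the middle of the rub, slid the rim brake in until the pad pressed on the rim, and handed the job in at about 23 s. It gave no verdict, and I had no direct reading of the shoe or pad forces.

- **Finding the high spot:** drag was 1–2 N round most of the turn and swelled to about 13 N with the grip near 286–291° in the world frame. Sweeping in one direction put the peak at about 287–288°; the other direction put it at about 291°. I parked at about 288°, between the two. That should be within about 3° of the middle, and the limit is about 8°.
- **Brake:** the pad began to touch after about 12.7 mm of travel. I pushed it to about 16.6 mm, with roughly 9–10 N on the pad. In the last picture the post is about 15 mm in from its start, having sprung back about 1–2 mm. That leaves roughly 6 N on the pad, estimated from the 1 mm per 3 N spring.
- **Last checks:** the crank grip had not moved since I parked it, and the gripper was clear with zero contact force. I did not check the bystanders again at the end, but the arm was never near them except when passing high overhead at the start.
- **Refused moves:** the first two move calls were rejected because the rows did not carry all seven values. Nothing moved.

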